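# Close a glue tank with its camlock coupling

### The job

Close the glue tank for the night: pick up the loose closing coupling, set it mouth down on the tank's upright grooved adaptor and push it down gently until it is fully home, with both cam arms still raised. Then swing the two cam arms all the way down, one after the other, never forcing anything, leave the tank closed and the other things on the bench undisturbed.

Things in the scene. Friction and masses are not known exactly. Their poses are not given: they have to be found in the camera images.
- tank: fixed glue tank: aluminium drum 160 mm across (168 over its dark clamp band), 100 mm tall, with a 40 mm neck rising from the middle of its lid to the upright adaptor, and a 30 mm stub tap low on its -x side. Origin: middle of the drum's underside, z up
- seat (a point): centre of the top face of the adaptor's flange (64 mm across, 145 mm above the bench). On it stands the spigot: 44 mm across, 34 mm tall, top edge bevelled 3.5 mm, with a groove 34 mm across from 4 to 22 mm above the flange. The coupling is fully home when its mouth rests on this face, a hard stop
- gasket (a joint): how far the black sealing ring has been pushed down, m. The ring, 33 mm across, stands 7 mm proud of the spigot's end at 0; it slides down with a drag of about 12 N, more than the coupling weighs, and stays where it is pushed; 0.006 when the coupling is home
- coupling: loose aluminium closing coupling, 0.39 to 0.53 kg, standing mouth down: round cup 60 mm across, 43 mm tall, bore 45.5 mm wide and 35 mm deep; steel cam arms are hinged on its +y and -y sides. Origin: centre of the mouth, z up its axis. Fits at any yaw. Set down lightly it stops 6 mm above home on the ring; 12 to 20 N of push takes it home, over 55 N on the tank is forcing it on
- grip (a point): middle of the square grip block on top of the coupling, 55 mm above its mouth: block 36 x 36 mm, 43 to 63 mm above the mouth, sides parallel to the coupling's x and y; grip it across x, clear of the arms
- cam_1 (a joint): swing of the cam arm on the coupling's +y side, rad: 0 = raised, pointing out and 50 degrees up; 1.4 = down at its hard stop, 30 below level (if not bent). Pivot 33 mm from the coupling's axis, 17 mm above its mouth; arm 82 mm long, 14 wide, 6 thick. It stays where left; 0.3 N m swings it (6 N down at 50 mm from the pivot), plus the cam's pull in the groove
- cam_2 (a joint): the same for the equal cam arm on the coupling's -y side
- handle_1: the bar of cam arm 1 (turns with joint cam_1; origin on its pivot). It is bent at the root, up or down by up to 0.1 rad, different for each arm and time, so its height when down is not known beforehand and its stop must be felt: pressing on it with over 30 N is forcing
- handle_2: the bar of cam arm 2, likewise
- cam_1_tip (a point): end bar of cam arm 1 (10 mm round, 18 mm wide), 77 mm from its pivot
- cam_2_tip (a point): end bar of cam arm 2 (10 mm round, 18 mm wide), 77 mm from its pivot
- glue_jar: bystander: round jar with lid, 66 mm across, 85 mm tall, origin at the middle of its underside
- screwdriver: bystander: screwdriver lying flat along its x, 180 mm long, 26 mm handle, origin at the middle underneath
- panel: bystander: wooden panel 100 x 262 x 16 mm lying flat, origin at the middle of its underside
There are look-alikes about, which are no part of the job. Of the things like the coupling, leave any that is blue or green; of the rest the smaller one is meant.

How it is judged:
On the way, in this order (a step that is already met when the one before it is completed fails the run):
1. the coupling is pushed fully home on the adaptor with both cam arms still raised (z of coupling in the frame of seat below 0.0015 m and horizontal distance between coupling and seat below 0.004 m and angle between coupling's own z axis and vertical below 0.07 rad and value of joint each of cam_1, cam_2 below 0.6 rad), for 0.2 s.
2. one cam arm is fully down while the other is still raised (((value of joint cam_1 above 1.33 rad and value of joint cam_2 below 0.6 rad) or (value of joint cam_2 above 1.33 rad and value of joint cam_1 below 0.6 rad))), for 0.1 s.
At the end, for the whole second after the job is handed in: The coupling sits home on the adaptor (mouth within 1.5 mm of the flange, axis within 4 mm, tilt under 0.05 rad), at rest, and both cam arms are fully down (at least 1.33 of 1.4 rad) (value of joint each of cam_1, cam_2 above 1.33 rad and z of coupling in the frame of seat between -0.0025 and 0.0015 m and horizontal distance between coupling and seat below 0.004 m and angle between coupling's own z axis and vertical below 0.05 rad and linear speed of coupling below 0.02 m/s); the robot touches nothing.
It fails at once if the coupling is forced while being pushed on (over 55 N against the tank, arms raised) (contact force between coupling and tank above 55 N and value of joint each of cam_1, cam_2 below 0.6 rad).
It fails at once if a bystander is disturbed (moved over 20 mm) (distance of any of glue_jar, screwdriver, panel from where it was at the start of the episode above 0.02 m).
It fails at once if a cam arm is forced (pressed with over 30 N) (contact force between the fingers and handle_1 above 30 N or contact force between the fingers and handle_2 above 30 N).
It also fails if it takes over 72 s, if anything falls off the work surface, if the arm or the gripper's body presses on something with over 40 N, if the wrist force passes 120 N, or if a joint passes its speed limit or range.

### The arm

A 6-joint arm with a two-finger parallel gripper is mounted at the origin on the work surface. World frame = base frame: x ahead of the robot, y to its left, z up, the work surface at z = 0. Lengths are in m, angles in rad, forces in N, time in s.
With the tool pointing down it reaches from about 0.425 to 0.925 m from the base axis. Payload 12.5 kg.
Tool frame: the origin (TCP) lies at the very end of the fingers, on their centre line; the grasp point (between the pads) lies 19 mm behind it; z points along the fingers, y is the line along which they close (so a half turn about z gives the same grasp; the last joint's range is limited). The gripper opens to 85 mm and grips with 20 to 120 N. Pads are 22 mm wide; open, the fingers measure 114 mm over their backs; the gripper's body (76 mm by 85 mm) begins 54 mm behind the grasp point. The pads swing forward as they close: fully open they stand 13 mm farther back than shut.
Start: joints at [1.131, 0.491, 1.559, -0, 1.092, -0.106], TCP at [0.205, 0.591, 0.231] pointing down, gripper open.
Joint ranges: [-3.1, 3.1], [-0.84, 2.19], [0.05, 2.79], [-1.13, 4.28], [0.06, 2.93], [-2.69, 2.69]. Speed limits (rad/s): [2.22, 2.22, 2.79, 3.14, 3.14, 3.14].

### API

Orientations are given as [roll, pitch, yaw] about the fixed x, y, z axes, in that order (R = Rz(yaw) Ry(pitch) Rx(roll)).
In Python, from plant import arm, imaging gives the robot as it stands.
- The arm moves only by the tool servo_tool, never from a script. Its argument "targets" is one flat list of numbers, 5 for each row, row after row: the opening in per cent of the stroke, from 0 (shut) to 100 (fully open), then the shift along the tool's x, y, z each as a share of 30 mm, from -1 to 1, then the turn about the tool's z as a share of 0.1 rad, from -1 to 1. In form: [grip, dx, dy, dz, twist, grip, dx, dy, dz, twist, ...]. A call has 1 to 8 rows; each row shifts and turns the commanded pose from where the row before left it, along the tool's axes as they then stand; what a row does not reach is not made up. A row lasts 1/8 s, in which the tool goes at most 62.5 mm and 10.7 degrees, less where a joint would pass 70% of its speed; a pose out of reach is approached as far as the arm can. A call with a number of a shift or a turn outside -1 to 1 is refused whole. A call with a gripper value outside its range is refused whole. The fingers move at their own pace and stop on an object; "force" is the grip in N (left out, the last holds). Time passes only in rows, so rows that do not move let the fingers close. It gives the time, the measured TCP pose, the force, the opening and the grip force at its end, in the units of the state.
- arm.get_state(): the state, without advancing time (a new reading comes with each control period).
- imaging.capture(name): name is "scene" or "top" or "wrist"; returns (picture, depth): 420x560x3 uint8, blue, green, red; 420x560 float32, m along the optical axis (not along the pixel's ray), 0 where there is no reading.
- imaging.camera_model(name): a dict with "fx", "fy", "cx", "cy" (pixels), "rvec" (rotation vector, rad) and "tvec" (3), from world to camera coordinates, as OpenCV has them. Camera axes: x right, y down, z forward; pixel columns grow to the right and rows downward; lengths in m; the calibration is good to about 2 mm. A picture is of the moment at which its call begins: read the wrist's pose just before it. camera_model takes no time and is no camera call; for the wrist camera it gives the pose at the moment of the call.
- arm.job_done(): hands the job in; it is judged then, once.
The state is a dict: "time": time; "joints": joint angles; "joint_velocities": joint speeds; "effort": joint torques, N m; "tcp_pos": TCP position; "tool_rot": TCP orientation; "ft_force": force on the tool from outside, world axes, zero at the start; "ft_torque": the same for the moment, N m; "finger_gap": finger opening in m; "gripper_force": force on a finger pad.
Only numpy, scipy, OpenCV 4.12 (cv2) and the standard library are available. Lean on these libraries where they do the work, as an engineer would, in place of code of your own. Each camera call takes 0.05 s, during which the arm holds its last target. There are 200 camera calls.

## Working session

There is one attempt and no reset: what is moved stays moved. The work goes in short steps, Python scripts to look and compute and a tool call to move; the robot and the scene stay as the last step left them, time stands still between calls to the robot, and variables do not carry over. Pictures are saved under pics/ and viewed, at most 10 in all, crops included, and the job is handed in when it is done.

Besides the shell and the picture viewer there is one more tool, called after "Emit:" by a JSON object that holds its "method" and its "body". servo_tool: Moves the arm, as the interface text tells. Its arguments: {"type":"object","properties":{"targets":{"type":"array","items":{"type":"number"}},"force":{"type":"number"}},"required":["targets"]}

```bash
mkdir -p pics; ls; cat > h.py <<'E'
import numpy as np, cv2
from plant import arm, imaging
def cap(n,f=None):
    m=imaging.camera_model(n); p,d=imaging.capture(n)
    if f: cv2.imwrite('pics/'+f,p); np.savez('pics/'+f[:-4],d=d,p=p,**m)
    return p,d,m
def load(f):
    z=np.load('pics/'+f+'.npz'); return z['p'],z['d'],z
def cloud(d,m):
    v,u=np.indices(d.shape); R=cv2.Rodrigues(np.array(m['rvec'],float))[0]
    c=np.stack([(u-m['cx'])/m['fx']*d,(v-m['cy'])/m['fy']*d,d],-1)
    w=(c-np.array(m['tvec']).ravel())@R
    w[d<=0]=np.nan; return w
E
python3 - <<'E'
from h import *
s=arm.get_state(); print(s)
a,_,_=cap('scene','s1.png'); b,_,_=cap('top','t1.png')
E
```

```text
pics
{'time': 0.0, 'joints': array([ 1.13135180e+00,  4.91567782e-01,  1.55946128e+00, -2.33689690e-05,
        1.09172294e+00, -1.05606746e-01]), 'joint_velocities': array([-4.81001045e-04, -3.49746794e-05, -4.46045695e-04, -8.45939337e-04,
        1.38258598e-03, -1.38681247e-03]), 'effort': array([ 2.75562837e-03, -6.18456316e+01, -2.61576962e+01, -8.53980055e-06,
        4.25527658e-03, -5.65343032e-05]), 'tcp_pos': array([0.20468059, 0.59028319, 0.23071856]), 'tool_rot': array([-3.14043758e+00, -1.01597642e-04,  2.80776560e+00]), 'ft_force': array([-0.02712359, -1.12568955,  0.08209243]), 'ft_torque': array([ 0.05437948, -0.00627118, -0.04606401]), 'gripper_force': 0.0, 'finger_gap': 0.08569866591490363}
```

View pics/s1.png

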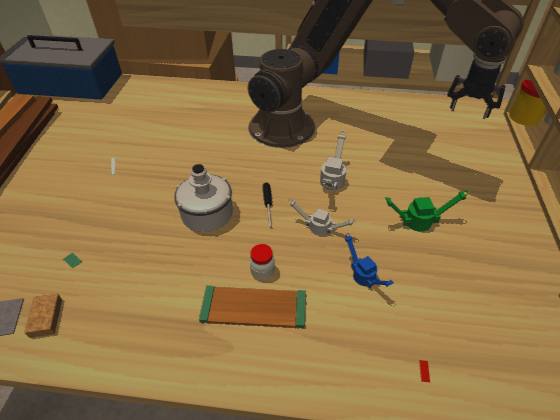

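View pics/t1.png

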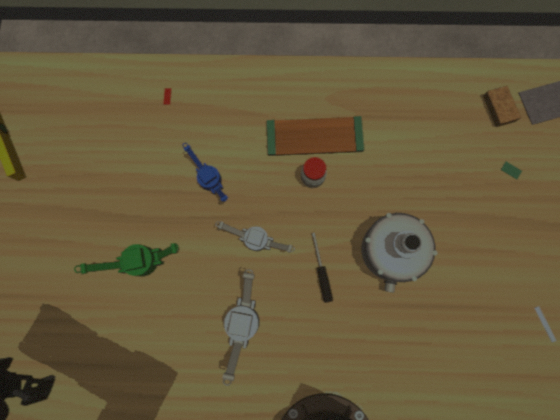

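Coupling candidates in the top picture: silver at (256,239), bigger silver at (241,322), blue at (209,178), green at (137,260). The description points to the smaller silver one at (256,239). The tank's adaptor is at about (412,242).

```bash
python3 - <<'E'
from h import *
p,d,m=load('t1'); w=cloud(d,m); z=w[...,2]
print('top cam f',m['fx'],'bench z',np.nanmedian(z[150:160,60:120]))
def reg(n,u,v,r,lo,hi):
    W=w[v-r:v+r+1,u-r:u+r+1].reshape(-1,3); W=W[(W[:,2]>lo)&(W[:,2]<hi)]
    rc=cv2.minAreaRect((W[:,:2]*1000).astype(np.float32))
    print(n,len(W),'mean',W.mean(0).round(4),'zmax',W[:,2].max().round(4),'rect',np.round(rc[0],1),np.round(rc[1],1),round(rc[2],1))
reg('small block',256,239,16,.052,.075)
reg('small all',256,239,50,.012,.2)
reg('big block',241,322,20,.055,.12)
reg('big all',241,322,58,.012,.2)
reg('spigot',412,242,25,.172,.2)
reg('flange',412,242,30,.138,.152)
reg('drum',400,248,50,.09,.11)
reg('jar',315,170,20,.07,.1)
W=w[195:285,205:305]
a=cv2.resize(p[190:290,205:310],None,fx=5,fy=5,interpolation=cv2.INTER_CUBIC)
b=cv2.resize(load('s1')[0][190:250,275:365],None,fx=5,fy=5,interpolation=cv2.INTER_CUBIC)
c=np.zeros((500,790,3),np.uint8); cv2.imwrite('pics/c1.png',np.hstack([a,cv2.resize(b,(270,180))]) if 0 else a)
E
```

```text
top cam f 406.7202331335735 bench z 0.0006780235359991665
small block 212 mean [0.4964 0.1811 0.0629] zmax 0.0682 rect [497.  181.6] [36.2 35.8] 73.3
small all 1137 mean [0.4908 0.1925 0.0574] zmax 0.1233 rect [517.3 234.1] [281.7 156.8] 43.1
big block 934 mean [0.2899 0.2068 0.0729] zmax 0.0927 rect [289.3 209.3] [78.9 79.6] 1.5
big all 1791 mean [0.2877 0.2069 0.0703] zmax 0.1233 rect [292.3 208.6] [241.4  81.6] 4.8
spigot 320 mean [ 0.4771 -0.168   0.1821] zmax 0.1902 rect [ 477.6 -170.2] [42.5 42.7] 44.7
flange 294 mean [ 0.4739 -0.1597  0.1453] zmax 0.1516 rect [ 477.  -168.1] [62.1 58.1] 25.4
drum 2847 mean [ 0.4752 -0.1651  0.0978] zmax 0.1055 rect [ 478.7 -170.3] [159.8 168.4] 39.5
jar 421 mean [0.6702 0.0365 0.0846] zmax 0.0904 rect [671.6  36.3] [56.4 57.2] 68.8
```

View pics/c1.png

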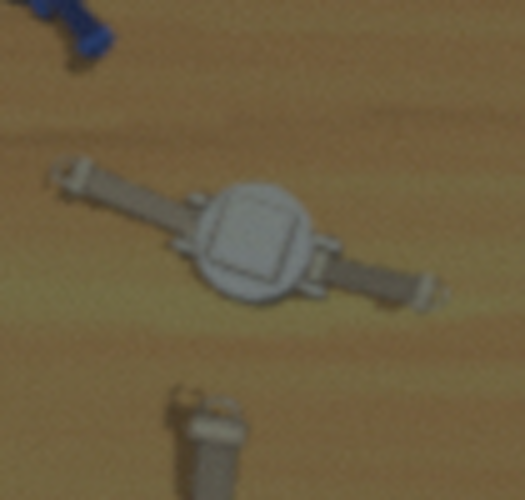

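The close crop confirms it: the silver coupling is centred at crop (253,240). Its square block measures 36 mm at z 0.063, and the arms run toward (75,175) and (430,290). I'll write a row helper next, then move.

```bash
cat > rows.py <<'E'
import sys; from h import *
def rows(x,y,z,yaw,n,g):
    s=arm.get_state(); p=s['tcp_pos'].copy(); a=s['tool_rot'][2]
    D=(np.array([x,y,z])-p)/n; da=(((yaw-a)+np.pi)%(2*np.pi)-np.pi)/n
    print('t',round(s['time'],2),'from',p.round(4),round(a,4),'F',s['ft_force'].round(1))
    for i in range(n):
        c,q=np.cos(a),np.sin(a); t=[D@[c,q,0],D@[q,-c,0],-D[2]]
        print(','.join(str(v) for v in [g]+list(np.round(np.array(t)/.03,2))+[round(-da/.1,2)]),end=', ' if (i+1)%8 else '\n'); a+=da
    print()
if __name__=='__main__':
    v=[float(k) for k in sys.argv[1:]]; rows(*v[:4],int(v[4]),int(v[5]))
E
python3 rows.py .497 .1816 .15 1.269 17 100
```

```text
t 0.1 from [0.2046 0.5903 0.2308] 2.8078 F [ 0.9 -0.7  0.5]
100,-0.8,-0.57,0.16,0.91, 100,-0.85,-0.49,0.16,0.91, 100,-0.89,-0.42,0.16,0.91, 100,-0.93,-0.33,0.16,0.91, 100,-0.95,-0.25,0.16,0.91, 100,-0.97,-0.16,0.16,0.91, 100,-0.98,-0.07,0.16,0.91, 100,-0.99,0.02,0.16,0.91
100,-0.98,0.11,0.16,0.91, 100,-0.97,0.19,0.16,0.91, 100,-0.94,0.28,0.16,0.91, 100,-0.92,0.37,0.16,0.91, 100,-0.88,0.45,0.16,0.91, 100,-0.83,0.52,0.16,0.91, 100,-0.78,0.6,0.16,0.91, 100,-0.73,0.67,0.16,0.91
100,-0.66,0.73,0.16,0.91,
```

Emit:
{"method": "servo_tool", "body": {"targets": [100,-0.8,-0.57,0.16,0.91,100,-0.85,-0.49,0.16,0.91,100,-0.89,-0.42,0.16,0.91,100,-0.93,-0.33,0.16,0.91,100,-0.95,-0.25,0.16,0.91,100,-0.97,-0.16,0.16,0.91,100,-0.98,-0.07,0.16,0.91,100,-0.99,0.02,0.16,0.91]}}

```text
time: 1.1
tcp_pos: [0.3422, 0.3973, 0.1926]
tool_rot: [-3.141, 0.0, 2.077]
ft_force: [0.1, 0.7, -0.0]
finger_gap: 0.0852
gripper_force: 0.0
```

Emit:
{"method": "servo_tool", "body": {"targets": [100,-0.98,0.11,0.16,0.91,100,-0.97,0.19,0.16,0.91,100,-0.94,0.28,0.16,0.91,100,-0.92,0.37,0.16,0.91,100,-0.88,0.45,0.16,0.91,100,-0.83,0.52,0.16,0.91,100,-0.78,0.6,0.16,0.91,100,-0.73,0.67,0.16,0.91]}}

```text
time: 2.1
tcp_pos: [0.4791, 0.2042, 0.1542]
tool_rot: [-3.141, 0.0, 1.349]
ft_force: [-0.0, 0.3, -0.0]
finger_gap: 0.0852
gripper_force: 0.0
```

Emit:
{"method": "servo_tool", "body": {"targets": [100,-0.66,0.73,0.16,0.91,100,0,0,0,0,100,0,0,0,0]}}

```text
time: 2.48
tcp_pos: [0.4953, 0.1812, 0.1496]
tool_rot: [-3.141, 0.0, 1.262]
ft_force: [-0.2, 0.5, 1.0]
finger_gap: 0.0856
gripper_force: 0.0
```

```bash
python3 - <<'E'
from h import *
print(arm.get_state()['tcp_pos'],arm.get_state()['tool_rot'])
p,d,m=cap('wrist','w1.png'); w=cloud(d,m); z=w[...,2]
k=(z>.055)&(z<.072)&(np.hypot(w[...,0]-.497,w[...,1]-.18)<.035); W=w[k]
print(k.sum(),cv2.minAreaRect((W[:,:2]*1000).astype(np.float32)),W[:,2].mean())
k=(z>.035)&(z<.05)&(np.hypot(w[...,0]-.497,w[...,1]-.18)<.035); W=w[k]
print(k.sum(),cv2.minEnclosingCircle((W[:,:2]*1000).astype(np.float32)),W[:,2].mean())
E
python3 rows.py .497 .1816 .1 1.269 3 100
```

```text
[0.49532582 0.1812248  0.14961606] [-3.14109119e+00  9.18036067e-05  1.26178519e+00]
2208 ((496.2572021484375, 181.0094757080078), (36.09294128417969, 35.90959548950195), 73.08314514160156) 0.0626946224602291
1803 ((496.10894775390625, 180.8464813232422), 30.019765853881836) 0.04288079161448119
t 2.52 from [0.4952 0.1815 0.1497] 1.2623 F [0.5 0.9 0.7]
100,0.01,0.02,0.55,-0.02, 100,0.01,0.02,0.55,-0.02, 100,0.01,0.02,0.55,-0.02,
```

View pics/w1.png

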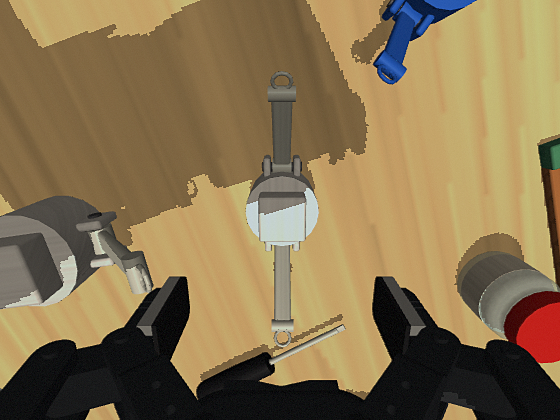

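The wrist view shows the coupling centred at (282,212) with its arms vertical at (283,110) and (283,300). The finger paths are clear, with the big coupling's arm at (125,265). Refined centre is (0.4962, 0.1810) with yaw 1.2755.

```bash
python3 rows.py .4962 .181 .047 1.2755 6 75
```

```text
t 2.52 from [0.4952 0.1815 0.1497] 1.2623 F [0.5 0.9 0.7]
75,-0.0,0.01,0.57,-0.02, 75,-0.0,0.01,0.57,-0.02, 75,-0.0,0.01,0.57,-0.02, 75,-0.0,0.01,0.57,-0.02, 75,-0.0,0.01,0.57,-0.02, 75,-0.0,0.01,0.57,-0.02,
```

Emit:
{"method": "servo_tool", "body": {"targets": [75,0,0.01,0.57,-0.02,75,0,0.01,0.57,-0.02,75,0,0.01,0.57,-0.02,75,0,0.01,0.57,-0.02,75,0,0.01,0.57,-0.02,75,0,0.01,0.57,-0.02,75,0,0,0,0], "force": 40}}

```text
time: 3.4
tcp_pos: [0.4966, 0.181, 0.0465]
tool_rot: [-3.14, 0.001, 1.274]
ft_force: [0.4, 0.4, 0.3]
finger_gap: 0.0642
gripper_force: 0.0
```

Emit:
{"method": "servo_tool", "body": {"targets": [35,0,0,0,0,30,0,0,0,0,10,0,0,0,0,10,0,0,0,0,10,0,0,0,0,10,0,0,0,0], "force": 60}}

```text
time: 4.15
tcp_pos: [0.4975, 0.1807, 0.0481]
tool_rot: [3.141, -0.001, 1.273]
ft_force: [-2.7, 1.7, 6.2]
finger_gap: 0.035
gripper_force: 59.7
```

Emit:
{"method": "servo_tool", "body": {"targets": [10,0,0,-0.3,0,10,0,0,-1,0,10,0,0,-1,0,10,0,0,-1,0,10,0,0,-1,0,10,0,0,-1,0,10,0,0,-1,0,10,0,0,-0.8,0]}}

```text
time: 5.15
tcp_pos: [0.497, 0.1803, 0.2618]
tool_rot: [3.141, -0.0, 1.273]
ft_force: [0.5, 0.4, -5.1]
finger_gap: 0.0346
gripper_force: 61.3
```

Emit:
{"method": "servo_tool", "body": {"targets": [10,0,0,0,0,10,0,0,0,0]}}

```text
time: 5.4
tcp_pos: [0.4968, 0.1802, 0.2592]
tool_rot: [-3.14, 0.001, 1.273]
ft_force: [-0.7, -0.7, -5.8]
finger_gap: 0.0345
gripper_force: 61.4
```

```bash
python3 - <<'E'
from h import *
s=arm.get_state(); t=s['tcp_pos']; print(s['ft_force'],s['ft_torque'],t,s['finger_gap'])
for n in ('scene','top'):
    p,d,m=cap(n,n+'2.png'); w=cloud(d,m); z=w[...,2]
    R=np.hypot(w[...,0]-t[0],w[...,1]-t[1])
    W=w[(R<.13)&(z>.16)&(z<.30)]
    print(n,len(W),W[:,2].min(), np.percentile(W[:,2],[1,5]))
    k=(np.hypot(w[...,0]-.4776,w[...,1]+.170)<.03)&(z>.172)&(z<.2); W=w[k]
    print('spigot',len(W),cv2.minAreaRect((W[:,:2]*1000).astype(np.float32)),W[:,2].max())
p=cv2.imread('pics/scene2.png'); cv2.imwrite('pics/c2.png',cv2.resize(p[60:270,150:420],None,fx=2.9,fy=2.8))
E
python3 rows.py .478 -.170 .272 1.2755 14 10
```

```text
[-0.67645537 -0.74981681 -5.82615249] [-0.03008905  0.02801599 -0.01750979] [0.49683918 0.18023812 0.25924503] 0.03445009729402939
scene 953 0.21011993525176054 [0.21202791 0.21967501]
spigot 158 ((479.1298828125, -169.80029296875), (39.301055908203125, 42.162193298339844), 29.638044357299805) 0.19042515583486172
top 83 0.27308561373585183 [0.27314656 0.27539746]
spigot 323 ((477.9980163574219, -169.94866943359375), (43.09257125854492, 42.209503173828125), 89.47982788085938) 0.18975103505418756
t 5.5 from [0.4969 0.1803 0.259 ] 1.2727 F [-0.3  0.3 -5.2]
10,-0.81,0.2,-0.03,-0.0, 10,-0.81,0.2,-0.03,-0.0, 10,-0.81,0.2,-0.03,-0.0, 10,-0.81,0.2,-0.03,-0.0, 10,-0.81,0.2,-0.03,-0.0, 10,-0.81,0.2,-0.03,-0.0, 10,-0.81,0.2,-0.03,-0.0, 10,-0.81,0.2,-0.03,-0.0
10,-0.81,0.2,-0.03,-0.0, 10,-0.81,0.2,-0.03,-0.0, 10,-0.81,0.2,-0.03,-0.0, 10,-0.81,0.2,-0.03,-0.0, 10,-0.81,0.2,-0.03,-0.0, 10,-0.81,0.2,-0.03,-0.0,
```

View pics/c2.png

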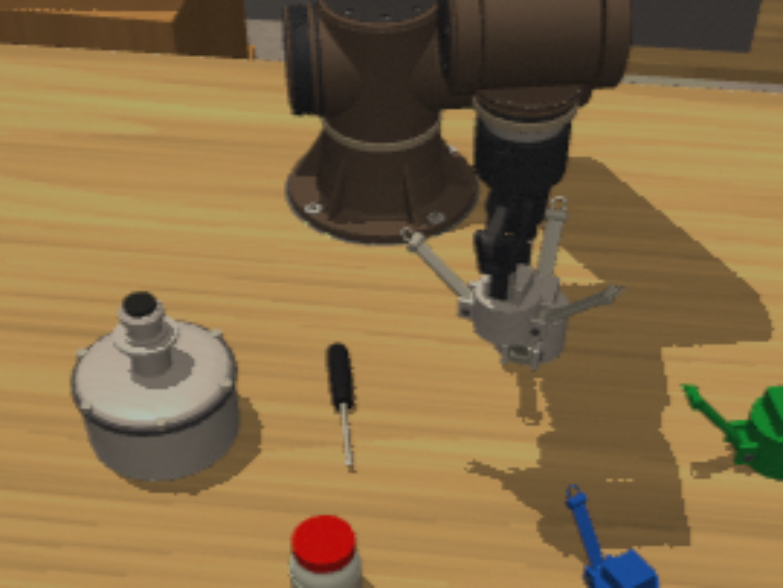

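The coupling hangs level in the gripper, at crop (520,315) in the scene view. Its mouth is about 0.048 below the TCP. Carrying it to the tank.

Emit:
{"method": "servo_tool", "body": {"targets": [10,-0.81,0.2,-0.03,0,10,-0.81,0.2,-0.03,0,10,-0.81,0.2,-0.03,0,10,-0.81,0.2,-0.03,0,10,-0.81,0.2,-0.03,0,10,-0.81,0.2,-0.03,0,10,-0.81,0.2,-0.03,0,10,-0.81,0.2,-0.03,0]}}

```text
time: 6.5
tcp_pos: [0.4859, -0.0203, 0.2664]
tool_rot: [-3.14, 0.0, 1.273]
ft_force: [0.6, -0.5, -5.0]
finger_gap: 0.0348
gripper_force: 61.3
```

Emit:
{"method": "servo_tool", "body": {"targets": [10,-0.81,0.2,-0.03,0,10,-0.81,0.2,-0.03,0,10,-0.81,0.2,-0.03,0,10,-0.81,0.2,-0.03,0,10,-0.81,0.2,-0.03,0,10,-0.81,0.2,-0.03,0,10,0,0,0,0,10,0,0,0,0]}}

```text
time: 7.5
tcp_pos: [0.4776, -0.1691, 0.272]
tool_rot: [-3.14, -0.0, 1.273]
ft_force: [-0.5, -0.3, -4.2]
finger_gap: 0.0343
gripper_force: 61.3
```

```bash
python3 - <<'E'
from h import *
s=arm.get_state(); t=s['tcp_pos']; print(s['ft_force'],t)
p,d,m=cap('wrist'); w=cloud(d,m); z=w[...,2]
cv2.imwrite('pics/w3.png',p); np.savez('pics/w3',p=p,d=d,**m)
for lo,hi in((.172,.2),(.138,.152),(.09,.11)):
    k=(np.hypot(w[...,0]-.4776,w[...,1]+.170)<.09)&(z>lo)&(z<hi); W=w[k]
    if len(W)>5: print(lo,len(W),cv2.minEnclosingCircle((W[:,:2]*1000).astype(np.float32)),W[:,2].max())
E
python3 rows.py .478 -.170 .236 1.2755 3 10
```

```text
[-0.45847159 -0.29131708 -4.22215258] [ 0.47762173 -0.1690832   0.27200538]
0.138 347 ((478.2576599121094, -169.6219482421875), 31.433143615722656) 0.1495264884918154
0.09 9568 ((477.41290283203125, -171.35760498046875), 85.38780212402344) 0.10287554593139527
t 7.55 from [ 0.4777 -0.1689  0.2722] 1.273 F [ 1.5 -0.  -4.9]
10,-0.01,0.01,0.4,-0.01, 10,-0.01,0.01,0.4,-0.01, 10,-0.01,0.01,0.4,-0.01,
```

View pics/w3.png

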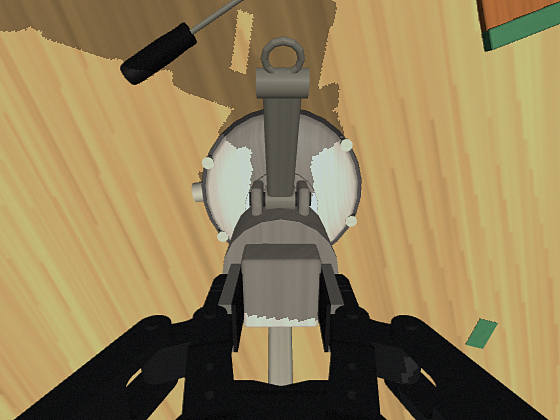

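The wrist view shows the block held squarely at (281,285), over the tank flange at (283,190). Next I'll measure its centre in the hand.

```bash
python3 - <<'E'
from h import *
p,d,m=load('w3'); w=cloud(d,m); z=w[...,2]
R=np.hypot(w[...,0]-.4776,w[...,1]+.169)
W=w[250:322,245:318].reshape(-1,3); W=W[(W[:,2]>.28)&(W[:,2]<.292)]
print(len(W),cv2.minAreaRect((W[:,:2]*1000).astype(np.float32)),W[:,2].mean())
k=(z>.258)&(z<.275)&(R<.034); W=w[k][:,:2]*1000
A=np.c_[2*W,np.ones(len(W))]
h=cv2.convexHull(W.astype(np.float32))[:,0]; print(len(W),h.min(0),h.max(0),cv2.minEnclosingCircle(W.astype(np.float32)))
E
```

```text
4992 ((478.593505859375, -167.83920288085938), (33.487186431884766, 33.960792541503906), 72.47107696533203) 0.28680477936465565
3292 [ 449.2621  -178.22798] [ 507.24808 -139.45175] ((477.6780090332031, -168.19358825683594), 29.594797134399414)
```

Emit:
{"method": "servo_tool", "body": {"targets": [10,-0.06,0,0.35,0,10,0,0,0.35,0,10,0,0,0.35,0,10,0,0,0.3,0,10,0,0,0.05,0,10,0,0,0,0]}}

```text
time: 8.3
tcp_pos: [0.4774, -0.1712, 0.2307]
tool_rot: [3.142, -0.0, 1.273]
ft_force: [-0.6, 0.3, -5.4]
finger_gap: 0.0346
gripper_force: 61.2
```

Emit:
{"method": "servo_tool", "body": {"targets": [10,0,0,0.1,0,10,0,0,0.1,0,10,0,0,0,0]}}

```text
time: 8.68
tcp_pos: [0.4772, -0.1711, 0.2245]
tool_rot: [-3.141, -0.0, 1.273]
ft_force: [-0.4, -0.7, -4.7]
finger_gap: 0.0346
gripper_force: 61.2
```

Emit:
{"method": "servo_tool", "body": {"targets": [10,0,0,0.1,0,10,0,0,0.1,0,10,0,0,0,0]}}

```text
time: 9.05
tcp_pos: [0.4774, -0.1712, 0.2185]
tool_rot: [3.142, -0.0, 1.273]
ft_force: [1.3, 0.4, -6.3]
finger_gap: 0.0344
gripper_force: 61.2
```

Emit:
{"method": "servo_tool", "body": {"targets": [10,0,0,0.1,0,10,0,0,0.1,0,10,0,0,0,0]}}

```text
time: 9.43
tcp_pos: [0.4774, -0.1711, 0.2124]
tool_rot: [-3.141, -0.0, 1.273]
ft_force: [2.2, 0.8, -6.4]
finger_gap: 0.0347
gripper_force: 61.1
```

Emit:
{"method": "servo_tool", "body": {"targets": [10,0,0,0.1,0,10,0,0,0.1,0,10,0,0,0.1,0,10,0,0,0,0]}}

```text
time: 9.93
tcp_pos: [0.4773, -0.1711, 0.2034]
tool_rot: [-3.141, -0.0, 1.273]
ft_force: [0.9, 0.7, -5.0]
finger_gap: 0.0338
gripper_force: 61.1
```

Emit:
{"method": "servo_tool", "body": {"targets": [10,0,0,0.08,0,10,0,0,0.08,0,10,0,0,0,0]}}

```text
time: 10.3
tcp_pos: [0.4772, -0.1711, 0.1988]
tool_rot: [-3.141, -0.0, 1.273]
ft_force: [-0.1, 0.0, -4.1]
finger_gap: 0.034
gripper_force: 61.3
```

Emit:
{"method": "servo_tool", "body": {"targets": [10,0,0,0.05,0,10,0,0,0.05,0,10,0,0,0,0]}}

```text
time: 10.68
tcp_pos: [0.4773, -0.1712, 0.1965]
tool_rot: [3.141, 0.0, 1.273]
ft_force: [-3.0, 1.1, 4.4]
finger_gap: 0.0342
gripper_force: 62.5
```

Emit:
{"method": "servo_tool", "body": {"targets": [10,0,0,0.03,0,10,0,0,0,0]}}

```text
time: 10.92
tcp_pos: [0.4773, -0.1712, 0.1957]
tool_rot: [3.141, 0.0, 1.273]
ft_force: [-2.6, 1.7, 5.9]
finger_gap: 0.0343
gripper_force: 62.7
```

Emit:
{"method": "servo_tool", "body": {"targets": [10,0,0,0.05,0,10,0,0,0.03,0,10,0,0,0,0]}}

```text
time: 11.3
tcp_pos: [0.4773, -0.1712, 0.1934]
tool_rot: [3.141, 0.0, 1.273]
ft_force: [-3.1, 2.3, 6.5]
finger_gap: 0.0347
gripper_force: 62.8
```

Emit:
{"method": "servo_tool", "body": {"targets": [10,0,0,0.03,0,10,0,0,0.03,0,10,0,0,0,0]}}

```text
time: 11.68
tcp_pos: [0.4773, -0.1712, 0.193]
tool_rot: [3.14, 0.0, 1.273]
ft_force: [-10.1, 3.3, 24.8]
finger_gap: 0.0343
gripper_force: 64.8
```

Resistance rose sharply at TCP z 0.193, which puts the mouth at 0.145, so the coupling is home. Releasing and checking.

Emit:
{"method": "servo_tool", "body": {"targets": [10,0,0,0,0,10,0,0,-0.03,0,70,0,0,0,0,70,0,0,0,0,70,0,0,0,0]}}

```text
time: 12.3
tcp_pos: [0.4773, -0.1712, 0.1915]
tool_rot: [-3.141, -0.0, 1.273]
ft_force: [0.2, 0.5, -0.6]
finger_gap: 0.0598
gripper_force: 0.0
```

Emit:
{"method": "servo_tool", "body": {"targets": [70,0,0,-0.5,0,70,0,0,-1,0,70,0,0,-1,0,70,0,0,-1,0,20,0,0,-0.5,0,0,0,0,0,0,0,0,0,0,0,0,0,0,0,0]}}

```text
time: 13.3
tcp_pos: [0.4771, -0.1711, 0.3107]
tool_rot: [-3.14, -0.0, 1.273]
ft_force: [0.9, 0.7, 0.4]
finger_gap: 0.0001
gripper_force: 0.0
```

```bash
python3 - <<'E'
from h import *
s=arm.get_state(); t=s['tcp_pos']; print(s['time'],s['ft_force'],t,s['finger_gap'])
p,d,m=cap('wrist','w4.png'); w=cloud(d,m); z=w[...,2]
c=np.array([.4776,-.170]); R=np.hypot(w[...,0]-c[0],w[...,1]-c[1])
for lo,hi in((.2,.216),(.18,.195)):
    W=w[(z>lo)&(z<hi)&(R<.034)]
    if len(W)>50: print(lo,len(W),cv2.minAreaRect((W[:,:2]*1000).astype(np.float32)),cv2.minEnclosingCircle((W[:,:2]*1000).astype(np.float32)),np.median(W[:,2]))
u=np.array([np.cos(1.273),np.sin(1.273)]); q=(w[...,:2]-c)@u; l=(w[...,:2]-c)@[u[1],-u[0]]
for sg in (1,-1):
    for r in (45,55,65,75,80,85,90):
        W=z[(abs(sg*q-r/1000)<.003)&(abs(l)<.006)&(z>.12)&(z<.3)]
        print(sg,r,len(W),np.round(np.median(W),4) if len(W) else '',end=' | ')
    print()
E
```

```text
13.3 [0.85007644 0.66173768 0.39909116] [ 0.47709469 -0.17106968  0.31072612] 6.138234619989417e-05
0.2 1939 ((477.3594055175781, -171.4995574951172), (36.50901412963867, 35.675418853759766), 71.81742095947266) ((477.17071533203125, -171.3519744873047), 24.27423095703125) 0.20805654494236273
0.18 1673 ((477.04376220703125, -171.55284118652344), (59.1628532409668, 59.2259407043457), 10.061726570129395) ((476.926513671875, -171.60955810546875), 30.076440811157227) 0.18814728956407925
1 45 84 0.1786 | 1 55 105 0.1885 | 1 65 117 0.1973 | 1 75 137 0.2069 | 1 80 149 0.2112 | 1 85 158 0.2183 | 1 90 152 0.2191 | 
-1 45 109 0.1753 | -1 55 80 0.184 | -1 65 0  | -1 75 0  | -1 80 0  | -1 85 0  | -1 90 0  |
```

View pics/w4.png

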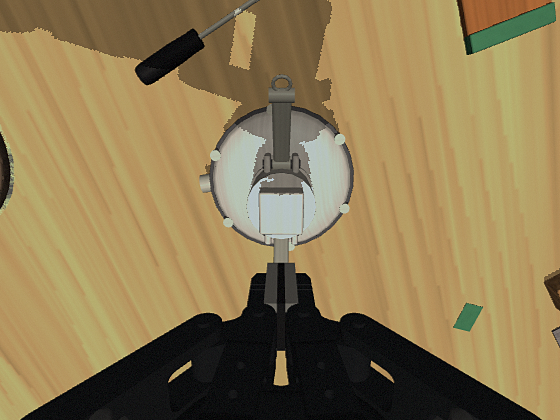

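The wrist view shows the coupling seated at (281,205): block top 0.208, cup top 0.188, and both arms still up. The fingers are shut. I'll press the +x-side arm, at (282,120), first.

Emit:
{"method": "servo_tool", "body": {"targets": [0,0.8,0,0,0,0,0.8,0,0,0,0,0.8,0,0,0,0,0,0,0.8,0,0,0,0,0.8,0,0,0,0,0.8,0,0,0,0,0.2,0,0,0,0,0,0]}}

```text
time: 14.35
tcp_pos: [0.4985, -0.1024, 0.2337]
tool_rot: [-3.141, -0.0, 1.273]
ft_force: [0.1, -0.3, 0.7]
finger_gap: -0.0001
gripper_force: 0.0
```

Emit:
{"method": "servo_tool", "body": {"targets": [0,0,0,0.1,0,0,0,0,0.1,0,0,0,0,0.1,0,0,0,0,0.1,0,0,0,0,0,0]}}

```text
time: 14.98
tcp_pos: [0.4984, -0.1023, 0.2215]
tool_rot: [-3.141, -0.0, 1.273]
ft_force: [-0.2, 0.4, 0.5]
finger_gap: -0.0002
gripper_force: 0.0
```

Emit:
{"method": "servo_tool", "body": {"targets": [0,0,0,0.1,0,0,0,0,0.1,0,0,0,0,0.1,0,0,0.02,0,0.1,0,0,0.02,0,0.1,0]}}

```text
time: 15.6
tcp_pos: [0.4989, -0.1012, 0.2066]
tool_rot: [3.141, -0.0, 1.273]
ft_force: [0.0, -0.3, 2.7]
finger_gap: -0.0
gripper_force: 0.9
```

Emit:
{"method": "servo_tool", "body": {"targets": [0,0.02,0,0.1,0,0,0.02,0,0.1,0,0,0.02,0,0.1,0,0,0.02,0,0.1,0]}}

```text
time: 16.1
tcp_pos: [0.4999, -0.0989, 0.195]
tool_rot: [3.14, -0.0, 1.273]
ft_force: [-0.8, 0.7, 6.6]
finger_gap: -0.0
gripper_force: 2.6
```

Emit:
{"method": "servo_tool", "body": {"targets": [0,0.03,0,0.1,0,0,0.03,0,0.1,0,0,0.03,0,0.1,0,0,0.03,0,0.1,0]}}

```text
time: 16.6
tcp_pos: [0.501, -0.0953, 0.183]
tool_rot: [3.14, -0.001, 1.273]
ft_force: [1.2, 1.5, 5.7]
finger_gap: 0.0002
gripper_force: 2.7
```

Emit:
{"method": "servo_tool", "body": {"targets": [0,0.03,0,0.1,0,0,0.03,0,0.1,0,0,0.03,0,0.1,0,0,0.03,0,0.1,0]}}

```text
time: 17.1
tcp_pos: [0.502, -0.0919, 0.1709]
tool_rot: [3.14, -0.0, 1.273]
ft_force: [-0.4, -0.9, 4.4]
finger_gap: -0.0001
gripper_force: 2.6
```

Emit:
{"method": "servo_tool", "body": {"targets": [0,0.02,0,0.08,0,0,0.02,0,0.08,0,0,0.02,0,0.08,0,0,0.02,0,0.08,0]}}

```text
time: 17.6
tcp_pos: [0.5025, -0.0901, 0.1612]
tool_rot: [3.141, 0.0, 1.273]
ft_force: [-1.7, -4.3, 5.7]
finger_gap: 0.0
gripper_force: 3.2
```

Emit:
{"method": "servo_tool", "body": {"targets": [0,0,0,0.06,0,0,0,0,0.06,0,0,0,0,0.06,0]}}

```text
time: 17.98
tcp_pos: [0.5025, -0.09, 0.1559]
tool_rot: [3.141, 0.0, 1.273]
ft_force: [-1.6, -3.4, 7.0]
finger_gap: 0.0001
gripper_force: 3.2
```

Emit:
{"method": "servo_tool", "body": {"targets": [0,0,0,0.05,0,0,0,0,0.05,0,0,0,0,0.05,0]}}

```text
time: 18.35
tcp_pos: [0.5025, -0.0899, 0.1514]
tool_rot: [3.141, 0.0, 1.273]
ft_force: [-0.2, -2.3, 7.6]
finger_gap: -0.0002
gripper_force: 3.1
```

Emit:
{"method": "servo_tool", "body": {"targets": [0,0,0,0.03,0,0,0,0,0.03,0]}}

```text
time: 18.6
tcp_pos: [0.5026, -0.0899, 0.1496]
tool_rot: [3.141, 0.0, 1.273]
ft_force: [-0.9, -2.0, 7.1]
finger_gap: 0.0001
gripper_force: 3.1
```

Emit:
{"method": "servo_tool", "body": {"targets": [0,0,0,0.03,0,0,0,0,0.03,0]}}

```text
time: 18.85
tcp_pos: [0.5026, -0.0898, 0.1478]
tool_rot: [3.141, 0.0, 1.273]
ft_force: [-0.7, -2.7, 7.4]
finger_gap: 0.0002
gripper_force: 3.1
```

Emit:
{"method": "servo_tool", "body": {"targets": [0,0,0,0.03,0,0,0,0,0.03,0]}}

```text
time: 19.1
tcp_pos: [0.5026, -0.0898, 0.146]
tool_rot: [3.141, -0.0, 1.273]
ft_force: [-0.5, -1.9, 7.5]
finger_gap: -0.0002
gripper_force: 3.0
```

Emit:
{"method": "servo_tool", "body": {"targets": [0,0,0,0.03,0,0,0,0,0.03,0]}}

```text
time: 19.35
tcp_pos: [0.5026, -0.0898, 0.1442]
tool_rot: [3.141, -0.0, 1.273]
ft_force: [-0.1, -2.0, 7.2]
finger_gap: 0.0002
gripper_force: 3.0
```

Emit:
{"method": "servo_tool", "body": {"targets": [0,0,0,0.03,0,0,0,0,0,0]}}

```text
time: 19.6
tcp_pos: [0.5026, -0.0898, 0.1433]
tool_rot: [3.141, -0.0, 1.273]
ft_force: [-0.1, -1.0, 7.0]
finger_gap: 0.0001
gripper_force: 2.8
```

Emit:
{"method": "servo_tool", "body": {"targets": [0,0,0,0.03,0,0,0,0,0,0]}}

```text
time: 19.85
tcp_pos: [0.5026, -0.0898, 0.1424]
tool_rot: [3.141, -0.0, 1.273]
ft_force: [-0.4, -0.3, 7.1]
finger_gap: -0.0003
gripper_force: 3.0
```

Emit:
{"method": "servo_tool", "body": {"targets": [0,0,0,0.03,0,0,0,0,0,0]}}

```text
time: 20.1
tcp_pos: [0.5026, -0.0898, 0.1416]
tool_rot: [3.141, -0.0, 1.273]
ft_force: [-1.0, -2.1, 6.9]
finger_gap: 0.0003
gripper_force: 3.2
```

Emit:
{"method": "servo_tool", "body": {"targets": [0,0,0,0.03,0,0,0,0,0,0]}}

```text
time: 20.35
tcp_pos: [0.5027, -0.0898, 0.1407]
tool_rot: [3.141, -0.0, 1.273]
ft_force: [-0.6, -1.5, 6.8]
finger_gap: 0.0
gripper_force: 3.4
```

Emit:
{"method": "servo_tool", "body": {"targets": [0,0,0,0.03,0,0,0,0,0.03,0,0,0,0,0,0]}}

```text
time: 20.72
tcp_pos: [0.5029, -0.0899, 0.1394]
tool_rot: [3.14, 0.0, 1.273]
ft_force: [-0.7, -1.0, 14.3]
finger_gap: 0.0001
gripper_force: 5.7
```

Emit:
{"method": "servo_tool", "body": {"targets": [0,0,0,0.03,0,0,0,0,0,0]}}

```text
time: 20.98
tcp_pos: [0.503, -0.0899, 0.1388]
tool_rot: [3.139, -0.0, 1.273]
ft_force: [-2.6, -0.8, 17.6]
finger_gap: -0.0003
gripper_force: 7.4
```

Emit:
{"method": "servo_tool", "body": {"targets": [0,0,0,0.03,0,0,0,0,0,0]}}

```text
time: 21.22
tcp_pos: [0.5031, -0.0901, 0.1384]
tool_rot: [3.138, 0.0, 1.273]
ft_force: [-3.4, -1.8, 22.9]
finger_gap: -0.0003
gripper_force: 9.4
```

The force rose to 23 N, so the stop is reached. I'll lift, look, and go round to the other side.

Emit:
{"method": "servo_tool", "body": {"targets": [0,0,0,-0.1,0,0,0,0,-1,0,0,0,0,-1,0,0,0,0,-1,0,0,0,0,-1,0,0,0,0,-1,0,0,0,0,-0.8,0,0,0,0,0,0]}}

```text
time: 22.22
tcp_pos: [0.5026, -0.0896, 0.3145]
tool_rot: [3.14, -0.0, 1.273]
ft_force: [0.2, -0.4, -1.4]
finger_gap: 0.0001
gripper_force: 0.0
```

Emit:
{"method": "servo_tool", "body": {"targets": [0,-0.9,0,0,0,0,-0.9,0,0,0,0,-0.9,0,0,0,0,-0.9,0,0,0,0,-0.9,0,0,0,0,-0.75,0,0,0,0,0,0,0,0,0,0,0,0,0]}}

```text
time: 23.22
tcp_pos: [0.456, -0.2397, 0.3129]
tool_rot: [-3.14, -0.001, 1.273]
ft_force: [1.0, 0.7, -0.1]
finger_gap: 0.0001
gripper_force: 0.0
```

```bash
python3 - <<'E'
from h import *
s=arm.get_state(); t=s['tcp_pos']; print(s['time'],s['ft_force'],t)
c=np.array([.477,-.1715]);u=np.array([np.cos(1.273),np.sin(1.273)]); print('r',(t[:2]-c)@u,(t[:2]-c)@[u[1],-u[0]])
for n in('wrist','scene','top'):
    p,d,m=cap(n,n+'5.png'); w=cloud(d,m); z=w[...,2]
    q=(w[...,:2]-c)@u; l=(w[...,:2]-c)@[u[1],-u[0]]
    for sg in (1,-1):
        print(n,sg,end=' ')
        for r in (45,55,65,75,85,95,105):
            W=z[(abs(sg*q-r/1000)<.003)&(abs(l)<.006)&(z>.11)&(z<.24)]
            print(r,len(W),np.round(np.median(W),4) if len(W) else '',end=' | ')
        print()
    if n=='wrist':
        W=w[(z>.2)&(z<.216)&(np.hypot(q,l)<.03)]; print('block',len(W),W.mean(0))
E
```

```text
23.225 [ 1.00652944  0.67902252 -0.10151064] [ 0.45601231 -0.23968456  0.31288216]
r -0.07134152994365942 -5.7606180986310984e-05
wrist 1 45 103 0.1586 | 55 105 0.1527 | 65 99 0.147 | 75 98 0.1413 | 85 95 0.1357 | 95 95 0.13 | 105 0  | 
wrist -1 45 119 0.1826 | 55 120 0.1927 | 65 129 0.2031 | 75 149 0.2136 | 85 127 0.2252 | 95 67 0.2314 | 105 0  | 
block 2467 [ 0.47829377 -0.16833788  0.20935022]
scene 1 45 4 0.1593 | 55 9 0.1523 | 65 11 0.1484 | 75 10 0.1413 | 85 8 0.1358 | 95 8 0.13 | 105 9 0.1283 | 
scene -1 45 11 0.1826 | 55 11 0.1916 | 65 12 0.203 | 75 8 0.2143 | 85 9 0.2249 | 95 4 0.2322 | 105 0  | 
top 1 45 21 0.1591 | 55 17 0.1517 | 65 16 0.1479 | 75 16 0.1427 | 85 15 0.135 | 95 16 0.1307 | 105 15 0.1272 | 
top -1 45 17 0.1829 | 55 22 0.1939 | 65 24 0.2037 | 75 25 0.2128 | 85 19 0.2254 | 95 9 0.2308 | 105 0  |
```

```bash
python3 - <<'E'
from h import *
def an(f,c,yaw,z0):
    p,d,m=load(f); w=cloud(d,m); z=w[...,2]-z0
    c=np.array(c);u=np.array([np.cos(yaw),np.sin(yaw)]); q=(w[...,:2]-c)@u; l=(w[...,:2]-c)@[u[1],-u[0]]
    for sg in(1,-1):
        k=(sg*q>.043)&(sg*q<.078)&(abs(l)<.005)&(z>-.03)&(z<.1)
        if k.sum()<8: print(f,sg,k.sum()); continue
        x,y=sg*q[k],z[k]; A=np.polyfit(x,y,1); r=y-np.polyval(A,x); g=abs(r)<.003; A=np.polyfit(x[g],y[g],1)
        print(f,sg,k.sum(),'deg',np.degrees(np.arctan(A[0])).round(2),'perp from pivot mm',((np.polyval(A,.033)-.017)*np.cos(np.arctan(A[0]))*1000).round(2))
    k=(np.hypot(q,l)<.028)&(z>.037)&(z<.049)&((abs(q)>.02)|(abs(l)>.02))
    if k.sum()>20:
        P=np.c_[q[k],l[k],np.ones(k.sum())]; print('   cup top plane slopes q,l, z0',np.linalg.lstsq(P,z[k],rcond=None)[0].round(4),k.sum())
an('t1',(.4965,.181),1.2755,0); an('w1',(.4962,.181),1.2755,0)
an('w4',(.477,-.1715),1.273,.145)
for f in('wrist5','top5','scene5'): an(f,(.477,-.1715),1.273,.145)
E
```

```text
t1 1 69 deg 36.52 perp from pivot mm 4.03
t1 -1 60 deg 33.81 perp from pivot mm 5.98
   cup top plane slopes q,l, z0 [-0.0063 -0.0127  0.0434] 120
w1 1 611 deg 42.71 perp from pivot mm 3.21
w1 -1 640 deg 42.43 perp from pivot mm 2.72
   cup top plane slopes q,l, z0 [-0.002  -0.0019  0.043 ] 977
w4 1 544 deg 42.78 perp from pivot mm 3.21
w4 -1 173 deg 42.08 perp from pivot mm 3.13
   cup top plane slopes q,l, z0 [-0.0017  0.0004  0.0432] 897
wrist5 1 503 deg -29.74 perp from pivot mm 2.91
wrist5 -1 628 deg 45.88 perp from pivot mm 5.77
   cup top plane slopes q,l, z0 [-0.0601 -0.0018  0.0447] 1290
top5 1 75 deg -29.94 perp from pivot mm 3.62
top5 -1 106 deg 45.37 perp from pivot mm 6.74
   cup top plane slopes q,l, z0 [-0.0544 -0.0046  0.0446] 152
scene5 1 44 deg -29.0 perp from pivot mm 3.2
scene5 -1 63 deg 46.59 perp from pivot mm 5.27
   cup top plane slopes q,l, z0 [-0.0415 -0.0037  0.0446] 47
```

The cameras show arm 1 stopped at about −26° relative to the coupling. My last presses tilted the coupling about 0.06 rad, with the −q side lifted. I'll reseat it by pressing lightly on the block top, slightly to the lifted side.

Emit:
{"method": "servo_tool", "body": {"targets": [0,1,0,0,0,0,1,0,0,0,0,0,0,1,0,0,0,0,1,0,0,0,0,1,0,0,0,0,0.2,0,0,0,0,0,0]}}

```text
time: 24.25
tcp_pos: [0.474, -0.1828, 0.2182]
tool_rot: [3.141, -0.0, 1.273]
ft_force: [0.1, 0.1, -0.1]
finger_gap: 0.0001
gripper_force: 0.0
```

Emit:
{"method": "servo_tool", "body": {"targets": [0,0,0,0.06,0,0,0,0,0.06,0,0,0,0,0,0]}}

```text
time: 24.62
tcp_pos: [0.4737, -0.183, 0.2144]
tool_rot: [3.141, 0.0, 1.273]
ft_force: [-0.1, -0.0, 1.2]
finger_gap: -0.0003
gripper_force: 0.0
```

Emit:
{"method": "servo_tool", "body": {"targets": [0,0,0,0.05,0,0,0,0,0.05,0,0,0,0,0,0]}}

```text
time: 25.0
tcp_pos: [0.4737, -0.1829, 0.211]
tool_rot: [-3.141, -0.0, 1.273]
ft_force: [-0.6, -0.7, 0.6]
finger_gap: -0.0001
gripper_force: 0.0
```

Emit:
{"method": "servo_tool", "body": {"targets": [0,0,0,0.04,0,0,0,0,0,0]}}

```text
time: 25.25
tcp_pos: [0.4737, -0.1829, 0.2099]
tool_rot: [-3.141, -0.0, 1.273]
ft_force: [1.0, 0.5, 0.5]
finger_gap: 0.0002
gripper_force: 0.0
```

Emit:
{"method": "servo_tool", "body": {"targets": [0,0,0,0.03,0,0,0,0,0,0]}}

```text
time: 25.5
tcp_pos: [0.4737, -0.1829, 0.209]
tool_rot: [-3.141, -0.0, 1.273]
ft_force: [-0.2, 0.6, 0.3]
finger_gap: 0.0001
gripper_force: 0.0
```

Emit:
{"method": "servo_tool", "body": {"targets": [0,0,0,0.03,0,0,0,0,0,0]}}

```text
time: 25.75
tcp_pos: [0.4737, -0.183, 0.2082]
tool_rot: [3.141, -0.0, 1.273]
ft_force: [-0.5, -0.8, 0.6]
finger_gap: -0.0002
gripper_force: 0.2
```

Emit:
{"method": "servo_tool", "body": {"targets": [0,0,0,0.03,0,0,0,0,0,0]}}

```text
time: 26.0
tcp_pos: [0.4737, -0.1831, 0.208]
tool_rot: [3.141, 0.0, 1.273]
ft_force: [-3.8, 0.4, 8.2]
finger_gap: 0.0001
gripper_force: 4.7
```

Emit:
{"method": "servo_tool", "body": {"targets": [0,0,0,0.03,0,0,0,0,0,0]}}

```text
time: 26.25
tcp_pos: [0.4738, -0.1831, 0.208]
tool_rot: [3.14, 0.001, 1.273]
ft_force: [-6.0, 0.4, 19.6]
finger_gap: 0.0003
gripper_force: 9.5
```

Emit:
{"method": "servo_tool", "body": {"targets": [0,0,0,-0.1,0,0,0,0,-0.9,0,0,0,0,-1,0,0,-1,0,-1,0,0,-1,0,-0.6,0,0,0,0,0,0,0,0,0,0,0]}}

```text
time: 27.12
tcp_pos: [0.4559, -0.2398, 0.3137]
tool_rot: [-3.141, -0.001, 1.272]
ft_force: [-1.3, -0.8, 0.6]
finger_gap: 0.0
gripper_force: 0.0
```

```bash
cat > chk.py <<'E'
from h import *; import sys
def an(n,c=(.477,-.1715),yaw=1.273,z0=.145):
    p,d,m=cap(n,sys.argv[1]+n+'.png'); w=cloud(d,m); z=w[...,2]-z0
    c=np.array(c);u=np.array([np.cos(yaw),np.sin(yaw)]); q=(w[...,:2]-c)@u; l=(w[...,:2]-c)@[u[1],-u[0]]
    for sg in(1,-1):
        k=(sg*q>.043)&(sg*q<.078)&(abs(l)<.005)&(z>-.045)&(z<.1)
        if k.sum()<8: print(n,sg,k.sum()); continue
        x,y=sg*q[k],z[k]; A=np.polyfit(x,y,1); g=abs(y-np.polyval(A,x))<.003; A=np.polyfit(x[g],y[g],1)
        print(n,sg,k.sum(),'deg',np.degrees(np.arctan(A[0])).round(2),'perp',((np.polyval(A,.033)-.017)*np.cos(np.arctan(A[0]))*1000).round(2))
    for t,lo,hi,k in(('cup',.037,.049,(np.hypot(q,l)<.028)&((abs(q)>.02)|(abs(l)>.02))),('block',.058,.07,(abs(q)<.016)&(abs(l)<.016))):
        k=k&(z>lo)&(z<hi)
        if k.sum()>20:
            P=np.c_[q[k],l[k],np.ones(k.sum())]; print('  ',t,'slopes q,l, z0',np.linalg.lstsq(P,z[k],rcond=None)[0].round(4),k.sum())
s=arm.get_state(); print(s['time'],s['tcp_pos'],s['ft_force'])
for n in ('wrist','top','scene'): an(n)
E
python3 chk.py a
```

```text
27.125 [ 0.45591428 -0.23977715  0.31366923] [-1.26946196 -0.77687333  0.59710343]
wrist 1 507 deg -26.0 perp 2.85
wrist -1 596 deg 42.49 perp 2.77
   cup slopes q,l, z0 [-0.0024 -0.0006  0.043 ] 1370
   block slopes q,l, z0 [0.0004 0.0012 0.063 ] 1930
top 1 90 deg -6.03 perp -10.68
top -1 102 deg 42.52 perp 2.71
   cup slopes q,l, z0 [0.0006 0.0037 0.043 ] 153
   block slopes q,l, z0 [0.0054 0.0088 0.0629] 227
scene 1 55 deg -9.42 perp -12.5
scene -1 70 deg 25.24 perp 17.74
   cup slopes q,l, z0 [-0.0259 -0.0187  0.0434] 53
   block slopes q,l, z0 [0.0178 0.0068 0.0632] 91
```

The coupling is reseated: level, with the block top at 63.0 mm. Arm 1 is at −26°. Before moving on, I'll touch it again lightly to confirm it is really at its stop.

Emit:
{"method": "servo_tool", "body": {"targets": [0,0.9,0,0,0,0,0.9,0,0,0,0,0.9,0,0,0,0,0.9,0,0,0,0,0.9,0,0,0,0,0.75,0,0.6,0,0,0,0,1,0,0,0,0,1,0]}}

```text
time: 28.28
tcp_pos: [0.5023, -0.0887, 0.2353]
tool_rot: [-3.141, -0.0, 1.274]
ft_force: [0.2, 0.0, -0.1]
finger_gap: 0.0002
gripper_force: 0.0
```

Emit:
{"method": "servo_tool", "body": {"targets": [0,0,0,1,0,0,0,0,1,0,0,0,0,0.8,0,0,0,0,0,0,0,0,0,0,0]}}

```text
time: 28.9
tcp_pos: [0.5027, -0.0895, 0.153]
tool_rot: [3.141, -0.0, 1.273]
ft_force: [-0.9, 0.3, -0.1]
finger_gap: 0.0001
gripper_force: 0.0
```

Emit:
{"method": "servo_tool", "body": {"targets": [0,0,0,0.05,0,0,0,0,0,0]}}

```text
time: 29.15
tcp_pos: [0.5025, -0.0897, 0.1514]
tool_rot: [3.141, -0.0, 1.273]
ft_force: [0.2, -0.1, -0.7]
finger_gap: -0.0001
gripper_force: 0.0
```

Emit:
{"method": "servo_tool", "body": {"targets": [0,0,0,0.03,0,0,0,0,0,0]}}

```text
time: 29.4
tcp_pos: [0.5023, -0.0897, 0.1501]
tool_rot: [3.141, -0.0, 1.273]
ft_force: [-0.2, 0.4, 0.2]
finger_gap: 0.0001
gripper_force: 0.0
```

Emit:
{"method": "servo_tool", "body": {"targets": [0,0,0,0.1,0,0,0,0,0.07,0,0,0,0,0,0]}}

```text
time: 29.78
tcp_pos: [0.5022, -0.0897, 0.1446]
tool_rot: [-3.141, -0.0, 1.273]
ft_force: [-0.7, -0.2, -1.0]
finger_gap: -0.0001
gripper_force: 0.0
```

Emit:
{"method": "servo_tool", "body": {"targets": [0,0,0,0.03,0,0,0,0,0,0]}}

```text
time: 30.02
tcp_pos: [0.5023, -0.0897, 0.144]
tool_rot: [-3.142, -0.0, 1.273]
ft_force: [-0.2, 0.1, -0.5]
finger_gap: 0.0001
gripper_force: 0.0
```

Emit:
{"method": "servo_tool", "body": {"targets": [0,0,0,0.03,0,0,0,0,0,0]}}

```text
time: 30.28
tcp_pos: [0.5024, -0.0897, 0.1432]
tool_rot: [3.141, -0.0, 1.273]
ft_force: [-0.0, -0.1, 1.8]
finger_gap: -0.0
gripper_force: 1.0
```

Emit:
{"method": "servo_tool", "body": {"targets": [0,0,0,0.03,0,0,0,0,0,0]}}

```text
time: 30.52
tcp_pos: [0.5024, -0.0898, 0.1423]
tool_rot: [3.141, -0.0, 1.273]
ft_force: [-0.9, -0.2, 4.9]
finger_gap: 0.0
gripper_force: 1.9
```

Emit:
{"method": "servo_tool", "body": {"targets": [0,0,0,-0.1,0,0,0.42,0,0,0,0,0,0,0.1,0,0,0,0,0.05,0,0,0,0,0,0]}}

```text
time: 31.15
tcp_pos: [0.5059, -0.0777, 0.1404]
tool_rot: [-3.141, -0.0, 1.273]
ft_force: [0.5, -0.8, 0.2]
finger_gap: -0.0004
gripper_force: 0.0
```

Emit:
{"method": "servo_tool", "body": {"targets": [0,0,0,0.06,0,0,0,0,0,0]}}

```text
time: 31.4
tcp_pos: [0.5059, -0.0778, 0.1388]
tool_rot: [-3.141, -0.0, 1.273]
ft_force: [0.6, -0.3, -0.5]
finger_gap: 0.0004
gripper_force: 0.0
```

Emit:
{"method": "servo_tool", "body": {"targets": [0,0,0,0.06,0,0,0,0,0,0]}}

```text
time: 31.65
tcp_pos: [0.5061, -0.0777, 0.1371]
tool_rot: [3.141, -0.0, 1.273]
ft_force: [0.8, -0.5, 1.1]
finger_gap: 0.0003
gripper_force: 0.5
```

Emit:
{"method": "servo_tool", "body": {"targets": [0,0,0,0.05,0,0,0,0,0,0]}}

```text
time: 31.9
tcp_pos: [0.506, -0.0777, 0.1356]
tool_rot: [3.142, -0.0, 1.273]
ft_force: [-0.8, -0.9, 1.8]
finger_gap: 0.0003
gripper_force: 0.6
```

Light pressure here only rocks the coupling on its rim. That explains the earlier 7 N plateau, and the sharp rise to 23 N was therefore arm 1's hard stop. Now arm 2.

Emit:
{"method": "servo_tool", "body": {"targets": [0,0,0,-1,0,0,0,0,-1,0,0,0,0,-1,0,0,0,0,-1,0,0,0,0,-1,0,0,-0.7,0,-0.9,0,0,-1,0,0,0,0,-1,0,0,0]}}

```text
time: 32.9
tcp_pos: [0.4818, -0.1557, 0.3127]
tool_rot: [3.141, -0.0, 1.273]
ft_force: [0.9, 0.0, 1.1]
finger_gap: -0.0002
gripper_force: 0.0
```

Emit:
{"method": "servo_tool", "body": {"targets": [0,-1,0,0,0,0,-1,0,0,0,0,-1,0,0,0,0,0,0,0,0,0,0,0,0.9,0,0,0,0,0.9,0,0,0,0,0.7,0,0,0,0,0,0]}}

```text
time: 33.9
tcp_pos: [0.4556, -0.2401, 0.2365]
tool_rot: [-3.139, -0.001, 1.273]
ft_force: [0.0, -1.2, -0.1]
finger_gap: -0.0001
gripper_force: 0.0
```

```bash
python3 chk.py b
```

```text
33.9 [ 0.45555798 -0.24011088  0.23648319] [ 0.03430104 -1.21239182 -0.10188062]
wrist 1 778 deg -26.08 perp 2.95
wrist -1 1218 deg 42.38 perp 3.81
   cup slopes q,l, z0 [-0.0018  0.0004  0.043 ] 2641
   block slopes q,l, z0 [-0.0019 -0.0005  0.063 ] 3993
top 1 82 deg -16.38 perp -4.47
top -1 98 deg 41.27 perp 4.62
   cup slopes q,l, z0 [ 0.0125 -0.0005  0.0429] 151
   block slopes q,l, z0 [-0.0016  0.022   0.0629] 230
scene 1 57 deg -6.5 perp -12.16
scene -1 70 deg 63.1 perp -16.32
   cup slopes q,l, z0 [-0.0229 -0.0027  0.0428] 48
   block slopes q,l, z0 [ 0.0035 -0.0196  0.0631] 93
```

The coupling is level and arm 1 is unchanged. Swinging arm 2 along the mirrored path.

Emit:
{"method": "servo_tool", "body": {"targets": [0,0,0,0.15,0,0,0,0,0.15,0,0,0,0,0.15,0,0,0,0,0.1,0,0,0,0,0.1,0,0,0,0,0.1,0,0,-0.02,0,0.1,0]}}

```text
time: 34.92
tcp_pos: [0.4557, -0.2417, 0.2119]
tool_rot: [3.142, -0.0, 1.273]
ft_force: [0.1, -0.7, -0.0]
finger_gap: -0.0
gripper_force: 0.0
```

Emit:
{"method": "servo_tool", "body": {"targets": [0,-0.02,0,0.1,0,0,-0.02,0,0.1,0,0,-0.02,0,0.1,0,0,-0.02,0,0.1,0,0,-0.02,0,0.1,0]}}

```text
time: 35.55
tcp_pos: [0.4551, -0.245, 0.1975]
tool_rot: [3.14, 0.001, 1.273]
ft_force: [0.6, -0.0, 5.9]
finger_gap: 0.0005
gripper_force: 2.4
```

Emit:
{"method": "servo_tool", "body": {"targets": [0,-0.03,0,0.1,0,0,-0.03,0,0.1,0,0,-0.03,0,0.1,0,0,-0.03,0,0.1,0]}}

```text
time: 36.05
tcp_pos: [0.454, -0.2486, 0.1855]
tool_rot: [3.14, 0.001, 1.273]
ft_force: [-1.0, -1.0, 5.4]
finger_gap: -0.0002
gripper_force: 2.5
```

Emit:
{"method": "servo_tool", "body": {"targets": [0,-0.03,0,0.1,0,0,-0.03,0,0.1,0,0,-0.03,0,0.1,0,0,-0.03,0,0.1,0]}}

```text
time: 36.55
tcp_pos: [0.453, -0.252, 0.1735]
tool_rot: [3.14, 0.001, 1.273]
ft_force: [-0.1, -0.4, 5.2]
finger_gap: -0.0
gripper_force: 2.5
```

Emit:
{"method": "servo_tool", "body": {"targets": [0,-0.02,0,0.1,0,0,-0.02,0,0.1,0,0,-0.02,0,0.08,0,0,0,0,0.08,0]}}

```text
time: 37.05
tcp_pos: [0.4525, -0.2533, 0.1624]
tool_rot: [3.141, -0.0, 1.273]
ft_force: [0.9, 2.0, 6.6]
finger_gap: 0.0
gripper_force: 3.2
```

Emit:
{"method": "servo_tool", "body": {"targets": [0,0,0,0.06,0,0,0,0,0.06,0,0,0,0,0.06,0]}}

```text
time: 37.42
tcp_pos: [0.4525, -0.2531, 0.1571]
tool_rot: [3.141, -0.0, 1.273]
ft_force: [2.2, 2.3, 6.5]
finger_gap: -0.0001
gripper_force: 3.1
```

Emit:
{"method": "servo_tool", "body": {"targets": [0,0,0,0.05,0,0,0,0,0.05,0,0,0,0,0.05,0]}}

```text
time: 37.8
tcp_pos: [0.4525, -0.2531, 0.1526]
tool_rot: [3.141, -0.0, 1.273]
ft_force: [1.8, 2.8, 7.4]
finger_gap: -0.0001
gripper_force: 3.1
```

Emit:
{"method": "servo_tool", "body": {"targets": [0,0,0,0.04,0,0,0,0,0.04,0]}}

```text
time: 38.05
tcp_pos: [0.4524, -0.2531, 0.1502]
tool_rot: [3.141, -0.0, 1.273]
ft_force: [0.7, 1.1, 7.0]
finger_gap: 0.0001
gripper_force: 3.0
```

Emit:
{"method": "servo_tool", "body": {"targets": [0,0,0,0.04,0,0,0,0,0.04,0]}}

```text
time: 38.3
tcp_pos: [0.4524, -0.2532, 0.1478]
tool_rot: [3.141, -0.0, 1.273]
ft_force: [1.7, 2.7, 7.0]
finger_gap: 0.0001
gripper_force: 3.0
```

Emit:
{"method": "servo_tool", "body": {"targets": [0,0,0,0.04,0,0,0,0,0.04,0]}}

```text
time: 38.55
tcp_pos: [0.4524, -0.2532, 0.1454]
tool_rot: [3.141, -0.0, 1.273]
ft_force: [0.5, 1.6, 7.7]
finger_gap: -0.0001
gripper_force: 3.0
```

Emit:
{"method": "servo_tool", "body": {"targets": [0,0,0,0.03,0,0,0,0,0.03,0]}}

```text
time: 38.8
tcp_pos: [0.4524, -0.2532, 0.1437]
tool_rot: [3.141, -0.0, 1.273]
ft_force: [1.0, 1.5, 8.9]
finger_gap: 0.0003
gripper_force: 3.5
```

Emit:
{"method": "servo_tool", "body": {"targets": [0,0,0,0.03,0,0,0,0,0.03,0]}}

```text
time: 39.05
tcp_pos: [0.4525, -0.2532, 0.1422]
tool_rot: [3.14, 0.0, 1.273]
ft_force: [0.3, 3.3, 15.4]
finger_gap: -0.0
gripper_force: 6.2
```

Emit:
{"method": "servo_tool", "body": {"targets": [0,0,0,0.03,0,0,0,0,0,0]}}

```text
time: 39.3
tcp_pos: [0.4527, -0.2532, 0.1418]
tool_rot: [3.14, 0.0, 1.273]
ft_force: [0.1, 4.2, 17.4]
finger_gap: 0.0003
gripper_force: 7.0
```

Emit:
{"method": "servo_tool", "body": {"targets": [0,0,0,0.03,0,0,0,0,0,0]}}

```text
time: 39.55
tcp_pos: [0.4528, -0.2534, 0.1412]
tool_rot: [3.139, 0.001, 1.273]
ft_force: [-1.6, 3.0, 20.7]
finger_gap: 0.0
gripper_force: 8.7
```

Arm 2 also hit a firm rise, to 21 N. Lifting to measure it.

Emit:
{"method": "servo_tool", "body": {"targets": [0,0,0,-0.1,0,0,0,0,-1,0,0,0,0,-1,0,0,0,0,-1,0,0,0,0,-1,0,0,0,0,-1,0,0,0,0,-0.7,0,0,0,0,0,0]}}

```text
time: 40.55
tcp_pos: [0.4523, -0.2534, 0.3144]
tool_rot: [3.14, 0.001, 1.273]
ft_force: [-0.1, -0.2, 0.4]
finger_gap: 0.0
gripper_force: 0.0
```

```bash
sed -i 's/z>-.045/z>-.03/' chk.py; python3 chk.py c; python3 - <<'E'
import cv2
a=cv2.imread('pics/cscene.png')[140:240,150:260]; b=cv2.imread('pics/cwrist.png')[60:360,120:440]
import numpy as np
cv2.imwrite('pics/cc.png',np.hstack([cv2.resize(a,(400,364),interpolation=2),cv2.resize(b,(388,364))]))
E
```

```text
40.55 [ 0.45226884 -0.25338088  0.31442556] [-0.10641821 -0.18164168  0.43165171]
wrist 1 514 deg -25.91 perp 2.88
wrist -1 335 deg -26.45 perp 3.16
   cup slopes q,l, z0 [-0.0012  0.0007  0.043 ] 1484
   block slopes q,l, z0 [-0.0026  0.0002  0.063 ] 2038
top 1 77 deg -26.7 perp 3.7
top -1 61 deg -26.65 perp 2.66
   cup slopes q,l, z0 [-0.0085  0.0063  0.0429] 150
   block slopes q,l, z0 [ 0.0022 -0.0208  0.0627] 228
scene 1 37 deg -24.38 perp 1.63
scene -1 18 deg -27.57 perp 4.03
   cup slopes q,l, z0 [-0.0237 -0.0249  0.0434] 47
   block slopes q,l, z0 [ 0.0359 -0.0175  0.0631] 94
```

View pics/cc.png

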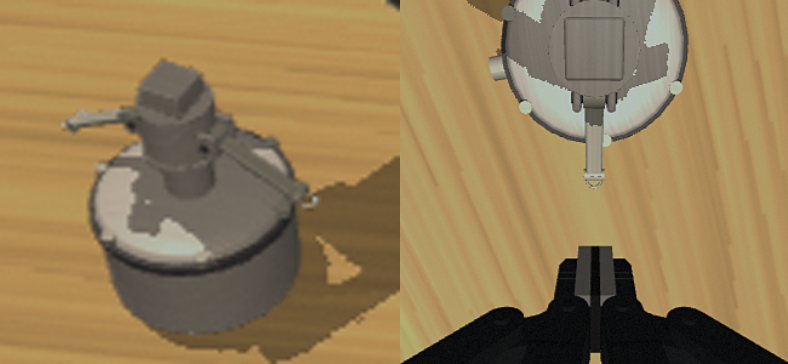

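The picture shows the coupling seated on the tank, at (165,110) left and (595,48) right, with both arms pointing down past level. Both arms turned by the same 1.20 rad and ended at firm stops at about −26°. That fits a start at 0.2 rad, the 1.4 rad stop and upward bends of about 0.07. The coupling is level and home, and the robot is clear.

```bash
python3 -c "
from plant import arm
print(arm.job_done())"
```

```text
the job is handed in; nothing more can be done
None
```

The job is handed in: the coupling sits home and level on the adaptor, both cam arms were swung down one after the other to firm stops, and the robot is clear; no verdict was returned, and "fully down" is inferred from the stops I felt and the measured angles.

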